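# Set and pin the stop slide of a bar length gauge

### The arm

A 6-joint arm with a two-finger parallel gripper is mounted at the origin on the work surface. World frame = base frame: x ahead of the robot, y to its left, z up, the work surface at z = 0. Lengths are in m, angles in rad, forces in N, time in s.
With the tool pointing down it reaches from about 0.3 to 0.85 m from the base axis. Payload 4.2 kg.
Tool frame: the origin (TCP) lies midway between the tips of the shut fingers; the grasp point (between the pads) lies 19 mm behind it (bot.hold_point_z is the distance from the TCP to the grasp point, in m); z points along the fingers, y is the line along which they close (so a half turn about z gives the same grasp; the last joint's range is limited). The gripper opens to 91 mm and grips with 3 to 60 N. Pads are 32 mm wide; open, the fingers measure 118 mm over their backs; the gripper's body (76 mm by 178 mm) begins 60 mm behind the grasp point.
Start: joints at [-1.318, 0.32, 1.565, -0, 1.257, -0.02], TCP at [0.155, -0.554, 0.214] pointing down, gripper open.
Joint ranges: [-3.11, 3.11], [-0.84, 2.01], [0.21, 2.61], [-1.34, 4.49], [0.05, 2.63], [-2.56, 2.56]. Speed limits (rad/s): [2.57, 2.57, 3.14, 3.14, 3.14, 3.14].

### API

Orientations are given as a unit quaternion [w, x, y, z].
In Python, from bench import bot gives the robot as it stands.
- The arm moves only by the shell command python3 -m handwheel 'ROWS' [FORCE]. ROWS is JSON, a list of rows, each a list of 7 numbers: the closure, from 0 (fully open) to 1 (shut), then the shift along the world's x, y, z as a fraction of full scale, then the turn, a rotation vector about the world's x, y, z as a fraction of full scale. A call has 1 to 20 rows; each row is the pose to reach, as a shift and turn from the pose commanded when the call began; what a row does not reach only later rows make up. Full scale, the value 1, is 400 mm for a shift and 60 degrees for a turn. A row lasts 1/10 s, in which the tool goes at most 50 mm and 8.59 degrees, less where a joint would pass 70% of its speed; a pose out of reach is approached as far as the arm can. A call with a number of a shift or a turn outside -1 to 1 is refused whole. A call with a gripper value outside its range is refused whole. The fingers move at their own pace and stop on an object; FORCE is the grip in N (left out, the last holds). Time passes only in rows, so rows that repeat a pose let the fingers close. It gives the time, the measured TCP pose, the force, the opening and the grip force at its end, in the units of the state.
- bot.state(): the state, without advancing time (a new reading comes with each control period).
- bot.snapshot(name): name is "scene" or "side" or "wrist"; returns (picture, depth): 400x640x3 uint8, blue, green, red; 400x640 float32, m along the optical axis (not along the pixel's ray), 0 where there is no reading.
- bot.camera_model(name): a dict with "camera_matrix" (3x3 intrinsics, pixels), "T" (4x4, takes a point from camera to world coordinates). Camera axes: x right, y up, looking along -z (the intrinsics and any distortion apply to the point x, -y, -z); pixel columns grow to the right and rows downward; lengths in m; the calibration is good to about 2 mm. A picture is of the moment at which its call begins: read the wrist's pose just before it. camera_model takes no time and is no camera call; for the wrist camera it gives the pose at the moment of the call.
- bot.close_job(): hands the job in; it is judged then, once.
Trained networks look in the newest picture that a camera, given by its name, has taken for a name from the list of things; names that differ only in an ending like _2 or _b are one class to them, and where a whole thing is asked for, a point or a joint stands for the part that bears it (a point fixed in the world has none). Each returns a list of dicts, best first, with "p" (0 to 1); they miss things now and then, are a little off and sometimes report something else, mostly with a low value. They report only what shows in the picture. A call takes as long as a camera call.
- bot.spot_in(camera, label): "position" ([x, y, z] in m, in the coordinates of the camera as it stood for that picture, good to about 4 mm: the middle of the surface that is visible of it).
- bot.trace(camera, label): "mask" (400x640 bool, what is visible of it).
The state is a dict: "clock": time; "joint_positions": joint angles; "qvel": joint speeds; "effort": joint torques, N m; "position": TCP position; "eef_rot": TCP orientation; "wrist_force": force on the tool from outside, world axes, zero at the start; "wrist_torque": the same for the moment, N m; "finger_gap": finger opening in m; "finger_force": force on a finger pad.
Only numpy, scipy, OpenCV 4.12 (cv2) and the standard library are available. Lean on these libraries where they do the work, as an engineer would, in place of code of your own. Each camera call takes 0.05 s, during which the arm holds its last target. There are 200 camera calls.

### The job

Nudge the green stop slide from behind, gently and a little at a time, until the yellow line on its tongue stands between the red lines on the grey clevis; do not let it go past them. Then push the clevis pin fully home and swing its loop down over the far end of the pin until it lies level. Leave the slide on its mark, let go of everything and do not disturb the other things on the bench.

Things in the scene. Friction and masses are not known exactly. Their poses are not given: they have to be found in the camera images.
- gauge: bar length gauge, fixed to the bench: a dark steel bed 370 x 120 x 12 mm. Origin: centre of its underside, on the bench. Its +x runs along the bed in the direction in which the slide must be nudged (roughly the robot's left, +y of the world); its +y is the side nearer the robot; z is up.
- slide (a joint): position of the stop slide along gauge +x, in m, equal to the gauge x of the yellow line; it is guided straight and cannot lift. It is stiff: about 8 N of dry friction (plus 20 N per m/s); it stays where it is left and does not coast.
- slide_back (a point): centre of the steel strike plate on the slide's rear face (faces gauge -x; nudge here towards +x), 30 mm above the bench; the plate is 50 mm wide and 24 mm high. The green block is 62 mm long (along gauge x), 94 mm wide and spans 13 to 47 mm above the bench; the point is 96.5 mm behind the yellow line. A thin brass stop blade stands out 33 mm on the block's side away from the robot, near its front.
- slide_line (a point): middle of the 3 mm wide yellow line across the top edge of the slide's tongue, 52 mm above the bench, right over the tongue's cross hole. The aluminium tongue is 10 mm thick, spans 24 to 52 mm above the bench, begins at the green block and ends 16.5 mm ahead of the line; it runs between the clevis cheeks.
- clevis: grey clevis fixed on the bed, axes parallel to those of the gauge: two upright cheeks 34 mm long (along x), 6 mm thick, with outer faces 12.5 mm either side of its centre, tops 52 mm above the bench. Origin: centre of its foot, on the bed's top, 12 mm above the bench. Its place along the bed varies.
- mark (a point): point midway between the two 3 mm wide red lines on the cheek tops, 52 mm above the bench: the yellow line must come here; at the start it stands 35 to 135 mm short of it (on the gauge -x side).
- pin (a joint): how far the clevis pin is pushed in, in m: 0 drawn out (start), 0.0255 fully home, where it stops. It moves along gauge -y (away from the robot) and has about 4 N of dry friction. Captive: it cannot come out. Nothing jams if the slide is off its mark, but the job is then wrong.
- pin_head (a point): centre of the outer face of the pin's steel head (a disc 20 mm in diameter and 12 mm thick), on the robot's side of the clevis, 40 mm above the bench; the face looks along gauge +y: push it towards gauge -y. The loop's hinge is 6 mm inside this face, at the same height.
- loop (a joint): angle of the loop above level, rad: 0 = lying level over the far end of the pin (closed, stops there); it starts at 0.75 to 1.05, tilted up and leaning away from the robot. It needs up to 0.08 N m (about 2 N at the tab) to swing down and stays where it is left.
- loop_tab (a point): middle of the upper face of the orange tab at the loop's end. Two steel wires, 44 mm apart, run from the hinge in the pin's head past the sides of the clevis to the tab, which is 48 mm wide (along gauge x), 4 mm thick and lies 40 to 58 mm from the hinge, this point at 49 mm. The hinge axis is parallel to gauge x. Once the pin is home and the loop level, the tab lies beyond the far cheek, 40 mm above the bench.
- mug: blue plastic mug, 80 mm in diameter, 95 mm high, bystander; origin at the centre of its underside.
- hammer: hammer lying on the bench, bystander; origin on its underside, handle along its x.
- disc: dark steel disc 100 mm in diameter, 8 mm thick, lying on the bench, bystander; origin at the centre of its underside.
- brush: hand brush lying on the bench, bystander; origin on its underside, handle along its x.

How it is judged:
On the way, in this order (a step that is already met when the one before it is completed fails the run):
1. the slide rests with its yellow line on the red mark, within 3 mm (x of slide_line in the frame of clevis between -0.003 and 0.003 m and velocity of joint slide between -0.003 and 0.003 m/s), for 0.3 s.
2. the pin is pushed home (within 2.5 mm) with the slide on its mark (value of joint pin above 0.023 m and x of slide_line in the frame of clevis between -0.003 and 0.003 m), for 0.2 s.
3. the loop is swung down level over the pin's end (within 0.15 rad) (value of joint loop below 0.15 rad and value of joint pin above 0.023 m), for 0.2 s.
At the end, for the whole second after the job is handed in: The yellow line stands within 3 mm of the red mark, the pin is home within 2.5 mm and the loop lies within 0.15 rad of level over the pin's end (all of step 3 and x of slide_line in the frame of clevis between -0.003 and 0.003 m); the robot touches nothing.
It fails at once if the yellow line has gone more than 4 mm past the red mark (x of slide_line in the frame of clevis above 0.004 m).
It fails at once if the slide was shoved hard, faster than 0.25 m/s (velocity of joint slide above 0.25 m/s).
It fails at once if a bystander (mug, hammer, disc or brush) was moved by more than 30 mm or the mug tipped (distance of any of mug, hammer, disc, brush from where it was at the start of the episode above 0.03 m or angle between mug's own z axis and vertical above 0.5 rad).
It also fails if it takes over 53 s, if anything falls off the work surface, if the arm or the gripper's body presses on something with over 40 N, if the wrist force passes 120 N, or if a joint passes its speed limit or range.

## Working session

There is one attempt and no reset: what is moved stays moved. The work goes in short steps, Python scripts to look and compute and a shell command to move; the robot and the scene stay as the last step left them, time stands still between calls to the robot, and variables do not carry over. Pictures are saved under pics/ and viewed, at most 10 in all, crops included, and the job is handed in when it is done.

```bash
mkdir -p pics; cat > h.py <<'E'
import numpy as np, cv2
from bench import bot
def w(cam,p):
    T=np.array(bot.camera_model(cam)["T"]); return (T@np.r_[p,1])[:3]
def unproj(cam,u,v,z):
    m=bot.camera_model(cam);K=np.array(m["camera_matrix"]);T=np.array(m["T"])
    d=T[:3,:3]@np.array([(u-K[0,2])/K[0,0],-(v-K[1,2])/K[1,1],-1]);o=T[:3,3]
    return o+d*(z-o[2])/d[2]
def proj(cam,p):
    m=bot.camera_model(cam);K=np.array(m["camera_matrix"]);T=np.array(m["T"])
    c=T[:3,:3].T@(np.array(p)-T[:3,3]);return K[0,0]*c[0]/-c[2]+K[0,2],K[1,1]*-c[1]/-c[2]+K[1,2]
E
python3 - <<'E'
from h import *
for c in ["scene","side"]:
    im,d=bot.snapshot(c); cv2.imwrite(f"pics/{c}0.png",im)
    m=bot.camera_model(c); print(c,{k:(np.round(v,3).tolist()) for k,v in m.items()})
    for l in ["gauge","slide_back","slide_line","clevis","mark","pin_head","loop_tab","mug","hammer","disc","brush"]:
        r=bot.spot_in(c,l); print(l,[(round(x["p"],2),np.round(w(c,x["position"]),3).tolist()) for x in r[:2]])
print(bot.state())
E
```

```text
scene {'camera_matrix': [[475.026, 0.0, 323.0], [0.0, 475.026, 195.758], [0.0, 0.0, 1.0]], 'T': [[0.814, -0.429, 0.392, 1.135], [0.581, 0.609, -0.539, -0.692], [-0.008, 0.667, 0.745, 1.052], [0.0, 0.0, 0.0, 1.0]]}
gauge [(0.58, [0.566, -0.078, 0.012])]
slide_back [(0.55, [0.569, -0.074, 0.048]), (0.24, [0.547, 0.055, 0.051])]
slide_line [(0.75, [0.562, -0.074, 0.048]), (0.55, [0.546, 0.058, 0.054])]
clevis [(0.75, [0.571, 0.047, 0.042])]
mark [(0.66, [0.569, 0.047, 0.039])]
pin_head [(0.47, [0.551, 0.057, 0.05]), (0.33, [0.735, 0.062, 0.008])]
loop_tab [(0.48, [0.563, 0.051, 0.074])]
mug [(0.8, [0.718, -0.113, 0.059]), (0.35, [0.568, 0.049, 0.042])]
hammer [(0.72, [0.52, -0.388, 0.025])]
disc [(0.72, [0.735, 0.065, 0.009])]
brush [(0.84, [0.436, 0.426, 0.021])]
side {'camera_matrix': [[380.018, 0.0, 319.415], [0.0, 380.018, 197.587], [0.0, 0.0, 1.0]], 'T': [[0.88, 0.242, -0.409, 0.235], [-0.476, 0.458, -0.751, -0.672], [0.006, 0.855, 0.518, 0.549], [0.0, 0.0, 0.0, 1.0]]}
gauge [(0.62, [0.546, -0.108, 0.018]), (0.35, [0.73, 0.055, 0.009])]
slide_back [(0.84, [0.558, -0.083, 0.045])]
s
[... 487 characters left out ...]
 1.2, 'joint_positions': array([-1.31798235e+00,  3.19604195e-01,  1.56450228e+00, -4.19630255e-05,
        1.25740543e+00, -1.99867785e-02]), 'qvel': array([ 0.00048797,  0.00086186,  0.00138506, -0.00011288, -0.00015265,
        0.000935  ]), 'effort': array([-3.96924943e-04, -4.12351513e+01, -2.32222223e+01,  7.27839489e-02,
        3.76363762e-02,  1.31595496e-05]), 'position': array([ 0.15492045, -0.55375043,  0.21397264]), 'eef_rot': array([ 4.24192611e-05,  9.90711002e-01,  1.35984221e-01, -1.51352506e-05]), 'wrist_force': array([0.67139012, 0.52910579, 0.04227937]), 'wrist_torque': array([-0.00579562, -0.02334121,  0.05316835]), 'finger_force': 0.0, 'finger_gap': 0.09117560730062267}
```

```bash
python3 - <<'E'
from h import *
im=cv2.imread("pics/scene0.png")
u,v=proj("scene",[0.565,-0.02,0.04]);print(u,v)
u,v=int(u),int(v);x0,y0=max(0,u-130),max(0,v-100)
cv2.imwrite("pics/c1.png",cv2.resize(im[y0:y0+200,x0:x0+266],None,fx=3,fy=3,interpolation=cv2.INTER_CUBIC));print(x0,y0)
E
```

```text
299.7133136800272 202.8999300367866
169 102
```

View pics/scene0.png

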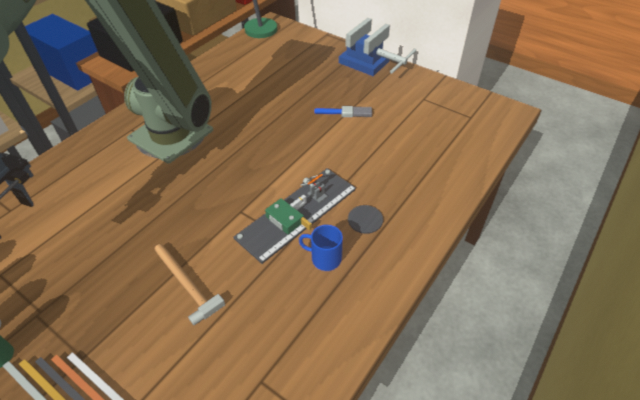

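View pics/c1.png

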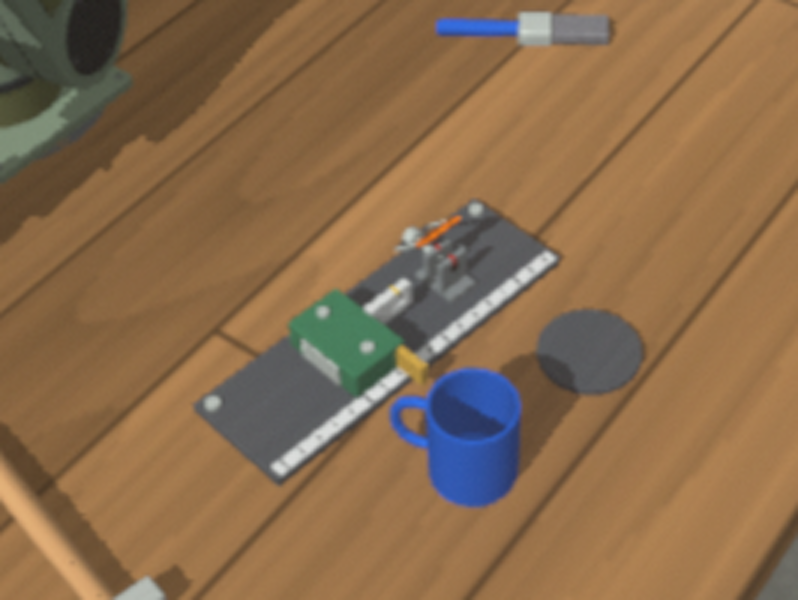

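The scene shows the bed with the green slide (crop ~345,340), the yellow line at crop (394,291), red lines near (446,253), the orange tab (438,232), and the mug just behind. Next I compute the gauge axis.

```bash
python3 - <<'E'
from h import *
f=lambda u,v,z:unproj("scene",169+u/3,102+v/3,z)
c=[f(196,407,.012),f(280,480,.012),f(477,203,.012),f(560,258,.012)]
print(np.round(c,4)); g=(c[2]-c[0]+c[3]-c[1])/2; print(np.linalg.norm(g),np.degrees(np.arctan2(g[1],g[0])))
print("cent",np.mean(c,0),"width",np.linalg.norm(c[0]-c[1]))
print("line",f(394,291,.052),"mark",f(446,253,.052), "head", f(410,237,.045))
m=bot.camera_model("wrist");print(np.round(m["T"],3),np.round(m["camera_matrix"],1))
E
```

```text
[[ 0.4797 -0.2038  0.012 ]
 [ 0.5936 -0.2202  0.012 ]
 [ 0.5381  0.1569  0.012 ]
 [ 0.6498  0.1413  0.012 ]]
0.36564104299872646 80.9921325608047
cent [ 0.56529869 -0.03147702  0.012     ] width 0.11510004607767196
line [ 0.56437511 -0.0154463   0.052     ] mark [0.57564612 0.05187762 0.052     ] head [0.53049497 0.05412748 0.045     ]
[[ 0.269  0.936  0.228  0.218]
 [-0.963  0.262  0.063 -0.537]
 [-0.    -0.236  0.972  0.384]
 [ 0.     0.     0.     1.   ]] [[327.8   0.  321.2]
 [  0.  327.8 208.9]
 [  0.    0.    1. ]]
```

```bash
python3 -m handwheel '[[1,0.96,0.98,0,0,0,-0.41],[1,0.96,0.98,0,0,0,-0.41],[1,0.96,0.98,0,0,0,-0.41],[1,0.96,0.98,0,0,0,-0.41],[1,0.96,0.98,0,0,0,-0.41],[1,0.96,0.98,0,0,0,-0.41],[1,0.96,0.98,0,0,0,-0.41],[1,0.96,0.98,0,0,0,-0.41],[1,0.96,0.98,0,0,0,-0.41],[1,0.96,0.98,0,0,0,-0.41],[1,0.96,0.98,0,0,0,-0.41],[1,0.96,0.98,0,0,0,-0.41],[1,0.96,0.98,0,0,0,-0.41],[1,0.96,0.98,0,0,0,-0.41]]'
python3 - <<'E'
from h import *
im,d=bot.snapshot("wrist"); cv2.imwrite("pics/w1.png",im)
print(bot.state()["position"],bot.state()["clock"])
for p in ([.5644,-.0154,.052],[.5756,.0519,.052],[.549,-.111,.03]): print(proj("wrist",p))
E
```

```text
clock: 2.6
position: [0.5382, -0.1624, 0.2139]
eef_rot: [0.0, 0.997, -0.078, -0.0]
wrist_force: [-0.1, -0.1, 0.6]
finger_gap: 0.0007
finger_force: 0.0
[ 0.53794339 -0.16273052  0.2139752 ] 2.65
(np.float64(174.94698592620938), np.float64(192.0828656530622))
(np.float64(108.52582983158834), np.float64(191.63731725979338))
(np.float64(272.19980324964155), np.float64(188.45969561814664))
```

View pics/w1.png

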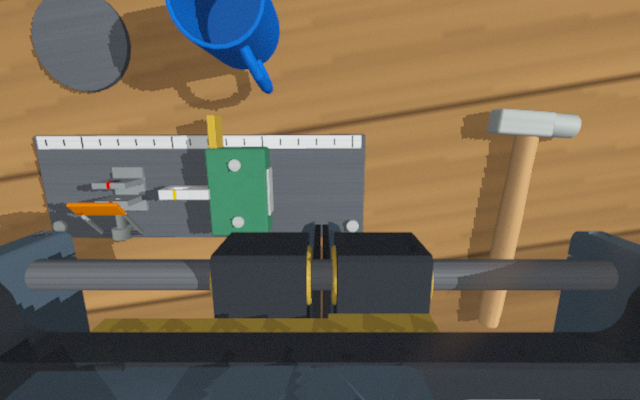

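Gauge is aligned with the tool; yellow line at (175,195), far-cheek red at (107,185), strike plate at (271,190), near red hidden by the tab. Compute positions from colours.

```bash
cat >> h.py <<'E'
def blob(im,lo,hi,roi):
    h=cv2.cvtColor(im,cv2.COLOR_BGR2HSV);m=cv2.inRange(h,lo,hi)
    k=np.zeros_like(m);k[roi[1]:roi[3],roi[0]:roi[2]]=m[roi[1]:roi[3],roi[0]:roi[2]]
    n,l,s,c=cv2.connectedComponentsWithStats(k);return [(s[i,4],s[i,:4].tolist(),c[i].round(2).tolist()) for i in range(1,n) if s[i,4]>2]
E
python3 - <<'E'
from h import *
im=cv2.imread("pics/w1.png")
y=blob(im,(22,120,120),(35,255,255),(140,175,206,210));r=blob(im,(0,150,90),(5,255,255),(60,170,150,225));r2=blob(im,(172,150,90),(180,255,255),(60,170,150,225))
print(y,r,r2)
print("line",unproj("wrist",*y[0][2],.052))
for b in r+r2: print("red",unproj("wrist",*b[2],.052))
for p in [(38,136),(363,136),(365,232),(42,235)]: print(unproj("wrist",*p,.012))
print("plate top edge", unproj("wrist",272,170,.042),unproj("wrist",272,213,.042))
E
```

```text
[(np.int32(26), [173, 190, 3, 10], [173.92, 194.73])] [(np.int32(23), [106, 181, 5, 8], [107.78, 184.57])] []
line [ 0.56187404 -0.01362909  0.052     ]
red [0.58279664 0.05038165 0.052     ]
[0.64484719 0.13680603 0.012     ]
[ 0.58824931 -0.21840469  0.012     ]
[ 0.47741075 -0.20656325  0.012     ]
[0.53422759 0.17346137 0.012     ]
plate top edge [ 0.57003256 -0.11667433  0.042     ] [ 0.52457422 -0.1077646   0.042     ]
```

```bash
python3 -m handwheel '[[1,0,0,-0.47,0,0,0],[1,0,0,-0.47,0,0,0],[1,0,0,-0.47,0,0,0],[1,0,0,-0.47,0,0,0],[1,0,0,-0.47,0,0,0],[1,0.0039,0.0247,-0.47,0,0,0],[1,0.0078,0.0494,-0.47,0,0,0],[1,0.0117,0.0741,-0.47,0,0,0],[1,0.0156,0.0988,-0.47,0,0,0],[1,0.0195,0.1235,-0.47,0,0,0],[1,0.0215,0.1358,-0.47,0,0,0],[1,0.0215,0.1358,-0.47,0,0,0]]'
python3 - <<'E'
from h import *
im,d=bot.snapshot("wrist"); cv2.imwrite("pics/w2.png",im)
print(bot.state()["position"],bot.state()["wrist_force"])
y=blob(im,(22,120,120),(35,255,255),(0,130,300,330));r=blob(im,(0,150,90),(5,255,255),(0,100,300,330))
print(y,r,proj("wrist",[.5734,.0519,.052]))
for b in y+r: print(unproj("wrist",*b[2],.052))
E
```

```text
clock: 3.85
position: [0.5484, -0.1076, 0.0275]
eef_rot: [0.001, 0.997, -0.077, 0.001]
wrist_force: [-2.0, -4.1, 3.7]
finger_gap: 0.0002
finger_force: 2.2
[ 0.54836101 -0.10761273  0.02738045] [-1.68186036 -3.2837249   4.44031985]
[(np.int32(1399), [169, 130, 38, 43], [187.86, 150.14]), (np.int32(22), [210, 278, 2, 16], [210.45, 285.86]), (np.int32(196), [118, 319, 29, 11], [131.61, 323.01]), (np.int32(271), [158, 319, 39, 11], [177.23, 323.24]), (np.int32(234), [212, 319, 33, 11], [230.22, 323.12]), (np.int32(304), [253, 319, 42, 11], [276.53, 323.39]), (np.int32(3), [153, 329, 3, 1], [154.0, 329.0]), (np.int32(3), [196, 329, 3, 1], [197.0, 329.0])] [] (np.float64(-18.63613822144299), np.float64(271.03687166739627))
[ 0.61355633 -0.0594361   0.052     ]
[ 0.54894978 -0.05417139  0.052     ]
[ 0.53537516 -0.0107966   0.052     ]
[ 0.53173054 -0.03315091  0.052     ]
[ 0.52770439 -0.0591902   0.052     ]
[ 0.52397828 -0.08191813  0.052     ]
[ 0.53039031 -0.02086883  0.052     ]
[ 0.52705494 -0.0420773   0.052     ]
```

View pics/w2.png

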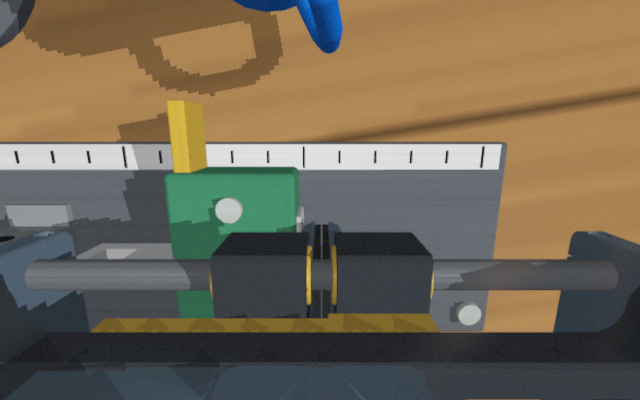

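```bash
python3 -m handwheel '[[1,0.002,0.0124,0,0,0,0],[1,0.0039,0.0247,0,0,0,0],[1,0.0059,0.0371,0,0,0,0],[1,0.0078,0.0494,0,0,0,0],[1,0.0098,0.0618,0,0,0,0],[1,0.0117,0.0741,0,0,0,0],[1,0.0117,0.0741,0,0,0,0]]'
python3 - <<'E'
from h import *
print(bot.state()["position"])
for c in ("scene","side"):
    im,d=bot.snapshot(c); cv2.imwrite(f"pics/{c}2.png",im)
    q=[proj(c,[.5734,.0519,.052])]; q=np.array(q[0]);print(q)
    x,y=(q-[40,30]).astype(int)
    cv2.imwrite(f"pics/{c}2c.png",cv2.resize(im[y:y+60,x:x+80],None,fx=8,fy=8,interpolation=cv2.INTER_CUBIC));print(x,y)
a=cv2.imread("pics/scene2c.png");b=cv2.imread("pics/side2c.png")
cv2.imwrite("pics/both2.png",cv2.resize(np.vstack([a,b]),None,fx=.62,fy=.62))
E
```

```text
clock: 4.6
position: [0.5529, -0.0784, 0.0273]
eef_rot: [0.001, 0.997, -0.077, 0.001]
wrist_force: [-0.4, -5.6, 5.2]
finger_gap: 0.0004
finger_force: 3.1
[ 0.55290141 -0.07843363  0.02729033]
[317.0393285  185.99965033]
277 155
[299.51649504 201.87676163]
259 171
```

View pics/both2.png

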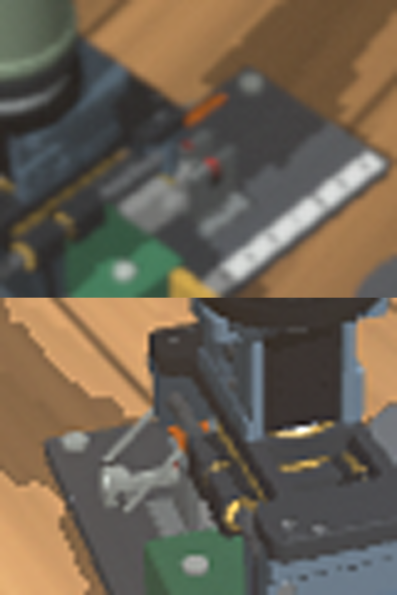

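```bash
python3 -m handwheel '[[1,-0.0078,-0.0494,0,0,0,0],[1,-0.0078,-0.0494,0.1,0,0,0],[1,-0.0078,-0.0494,0.22,0,0,0],[1,-0.0078,-0.0494,0.35,0,0,0],[1,0.051,0.32,0.35,0,0,0],[1,0.051,0.32,0.35,0,0,0],[1,0.051,0.32,0.35,0,0,0],[1,0.051,0.32,0.35,0,0,0],[1,0.051,0.32,0.35,0,0,0]]'
python3 - <<'E'
from h import *
im,d=bot.snapshot("wrist"); cv2.imwrite("pics/w3.png",im)
print(bot.state()["position"],bot.state()["wrist_force"])
y=blob(im,(22,120,120),(35,255,255),(240,150,480,230));r=blob(im,(0,150,90),(5,255,255),(200,130,460,230))
print(y,r,proj("wrist",[.5734,.0519,.052]))
gx=np.array([.158,.9875])
for b in y+r: p=unproj("wrist",*b[2],.052);print(p,p[:2]@gx)
cv2.imwrite("pics/w3c.png",cv2.resize(im[130:250,230:430],None,fx=4,fy=4,interpolation=cv2.INTER_CUBIC))
E
```

```text
clock: 5.6
position: [0.5723, 0.0518, 0.1659]
eef_rot: [0.0, 0.997, -0.077, -0.0]
wrist_force: [-0.4, 0.3, 0.3]
finger_gap: 0.0006
finger_force: 0.0
[0.5722005  0.05059347 0.16586129] [0.19637667 0.86236302 0.06902279]
[(np.int32(19), [390, 150, 10, 2], [394.74, 150.47]), (np.int32(28), [349, 200, 3, 12], [349.71, 205.07])] [(np.int32(22), [318, 189, 3, 10], [319.27, 193.36]), (np.int32(4), [319, 213, 2, 2], [319.5, 213.5])] (np.float64(318.7249186235922), np.float64(204.39311349080222))
[ 0.60997468 -0.0195926   0.052     ] 0.07702830464105236
[0.56852555 0.02481267 0.052     ] 0.11432954650381692
[0.58316723 0.04986473 0.052     ] 0.1413818426414549
[0.56504703 0.05252376 0.052     ] 0.14114464175232092
```

View pics/w3c.png

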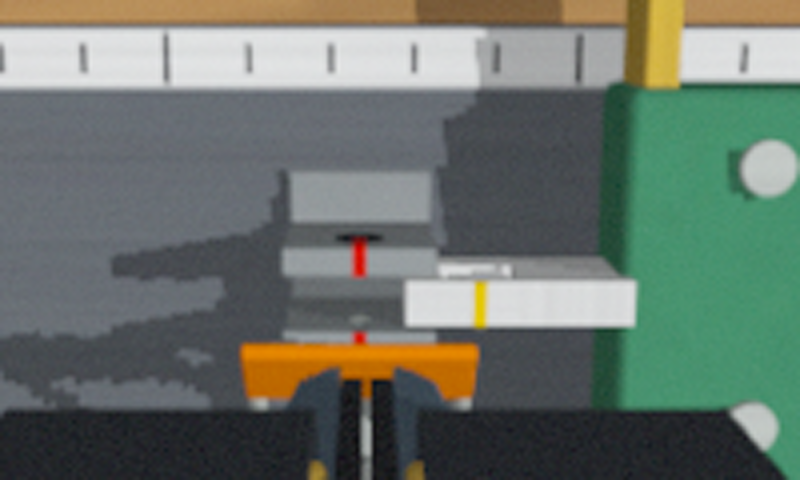

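```bash
python3 -m handwheel '[[1,-0.0569,-0.3571,0,0,0,0],[1,-0.0569,-0.3571,0,0,0,0],[1,-0.0569,-0.3571,0,0,0,0],[1,-0.0569,-0.3571,0,0,0,0],[1,-0.0569,-0.3571,-0.35,0,0,0],[1,-0.0569,-0.3571,-0.35,0,0,0],[1,-0.0569,-0.3571,-0.35,0,0,0],[1,-0.0569,-0.3571,-0.35,0,0,0],[1,-0.0542,-0.3398,-0.35,0,0,0],[1,-0.051,-0.32,-0.35,0,0,0],[1,-0.0486,-0.3052,-0.35,0,0,0],[1,-0.0463,-0.2904,-0.35,0,0,0],[1,-0.0443,-0.278,-0.35,0,0,0],[1,-0.0431,-0.2706,-0.35,0,0,0],[1,-0.0423,-0.2657,-0.35,0,0,0],[1,-0.0415,-0.2607,-0.35,0,0,0],[1,-0.0407,-0.2558,-0.35,0,0,0],[1,-0.0407,-0.2558,-0.35,0,0,0]]'
python3 -m handwheel '[[1,-0.0078,-0.0494,0,0,0,0],[1,-0.0078,-0.0494,0.1,0,0,0],[1,-0.0078,-0.0494,0.22,0,0,0],[1,-0.0078,-0.0494,0.35,0,0,0],[1,0.0207,0.2558,0.35,0,0,0],[1,0.0207,0.2558,0.35,0,0,0],[1,0.0207,0.2558,0.35,0,0,0],[1,0.0207,0.2558,0.35,0,0,0],[1,0.0207,0.2558,0.35,0,0,0]]'
python3 - <<'E'
from h import *
im,d=bot.snapshot("wrist"); cv2.imwrite("pics/w4.png",im)
print(bot.state()["position"],bot.state()["wrist_force"])
y=blob(im,(22,120,120),(35,255,255),(240,160,380,230));r=blob(im,(0,150,90),(5,255,255),(200,130,460,230))
print(y,r)
gx=np.array([.158,.9875])
for b in y+r: p=unproj("wrist",*b[2],.052);print(p,p[:2]@gx)
for l in ("pin_head","loop_tab"):
    print(l,[(round(x["p"],2),np.round(w("wrist",x["position"]),4).tolist()) for x in bot.spot_in("wrist",l)[:2]])
cv2.imwrite("pics/w4c.png",cv2.resize(im[110:260,220:420],None,fx=4,fy=4,interpolation=cv2.INTER_CUBIC))
E
```

```text
clock: 7.45
position: [0.558, -0.0534, 0.0283]
eef_rot: [0.002, 0.997, -0.077, 0.002]
wrist_force: [-0.2, -7.0, -1.6]
finger_gap: 0.0004
finger_force: 3.4
clock: 8.35
position: [0.565, 0.0508, 0.1679]
eef_rot: [0.0, 0.997, -0.077, 0.002]
wrist_force: [0.3, 0.1, -0.1]
finger_gap: 0.0005
finger_force: 0.0
[0.56487037 0.05008738 0.16742995] [-0.61177797 -0.00605021 -0.10837206]
[(np.int32(23), [318, 193, 3, 11], [318.57, 198.22])] [(np.int32(26), [316, 182, 3, 9], [317.0, 186.15]), (np.int32(4), [316, 205, 3, 2], [317.0, 205.75])]
[0.57162652 0.05070536 0.052     ] 0.1403885341907563
[0.58255486 0.05036287 0.052     ] 0.1417769975962447
[0.56506523 0.05317187 0.052     ] 0.14178752271826917
pin_head [(0.61, [0.5613, 0.0557, 0.0753])]
loop_tab [(0.68, [0.5611, 0.0508, 0.0748]), (0.21, [0.5702, -0.0454, 0.0089])]
```

View pics/w4c.png

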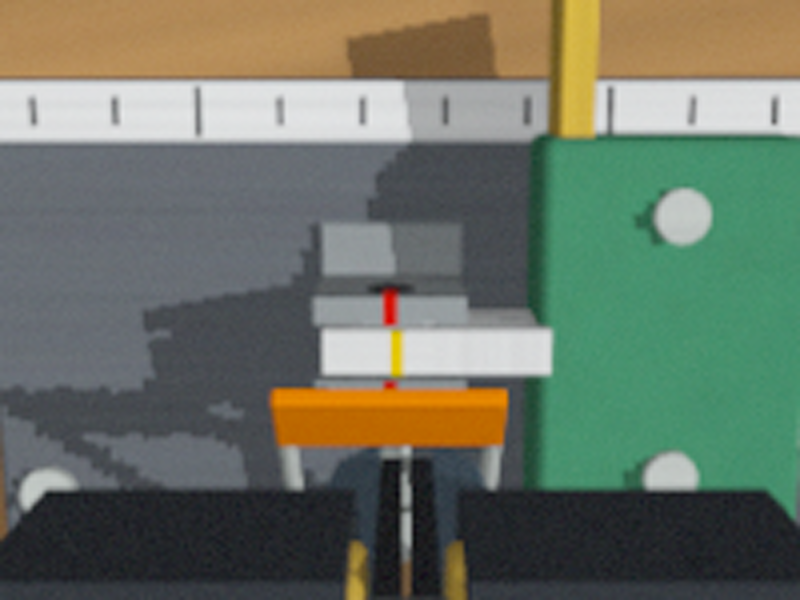

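The line sits ~1.4 mm short of the mark (398 vs 390 px in the crop) and clear of the tool, which is inside tolerance. The wires are symmetric about the red lines, so the pin head is on the mark's axis. Next is the pin.

```bash
python3 -m handwheel '[[1,-0.192,0.039,0,0,0,0],[1,-0.192,0.039,0,0,0,0],[1,-0.192,0.039,-0.1,0,0,0],[1,-0.192,0.039,-0.345,0,0,0],[1,-0.192,0.039,-0.345,0,0,0],[1,-0.192,0.039,-0.345,0,0,0],[1,-0.192,0.039,-0.345,0,0,0],[1,-0.1673,0.0351,-0.345,0,0,0],[1,-0.1475,0.0319,-0.345,0,0,0],[1,-0.1352,0.0299,-0.345,0,0,0],[1,-0.1228,0.0279,-0.345,0,0,0],[1,-0.1105,0.026,-0.345,0,0,0],[1,-0.0981,0.024,-0.345,0,0,0],[1,-0.0981,0.024,-0.345,0,0,0]]'
```

```text
clock: 9.9
position: [0.5264, 0.0596, 0.028]
eef_rot: [0.0, 0.997, -0.078, 0.001]
wrist_force: [-1.1, -0.5, 2.2]
finger_gap: 0.0003
finger_force: 0.8
```

```bash
python3 -m handwheel '[[1,0.005,-0.0008,0,0,0,0],[1,0.01,-0.0016,0,0,0,0],[1,0.0124,-0.002,0,0,0,0],[1,0.0124,-0.002,0,0,0,0]]'; python3 -m handwheel '[[1,0.005,-0.0008,0,0,0,0],[1,0.005,-0.0008,0,0,0,0]]';  python3 - <<'E'
from h import *
im,d=bot.snapshot("side");cv2.imwrite("pics/s5.png",im)
q=np.array(proj("side",[.55,.055,.045])).astype(int);x,y=q-[55,45]
cv2.imwrite("pics/s5c.png",cv2.resize(im[y:y+90,x:x+110],None,fx=6,fy=6,interpolation=cv2.INTER_CUBIC))
for Y in (25,51):
    p=np.array([.5718,.0521,.04])+np.array([-.9875,.158,0])*Y/1000;print(Y,(np.array(proj("side",p))-[x,y])*6)
E
```

```text
clock: 10.3
position: [0.5303, 0.059, 0.0278]
eef_rot: [0.0, 0.997, -0.078, -0.0]
wrist_force: [-3.6, 0.9, 1.9]
finger_gap: 0.0005
finger_force: 1.7
clock: 10.5
position: [0.5304, 0.0589, 0.0279]
eef_rot: [0.0, 0.997, -0.078, -0.002]
wrist_force: [-7.1, 2.2, 6.2]
finger_gap: 0.0005
finger_force: 3.9
25 [325.75938987 281.07367785]
51 [264.21391846 292.17495532]
```

View pics/s5c.png

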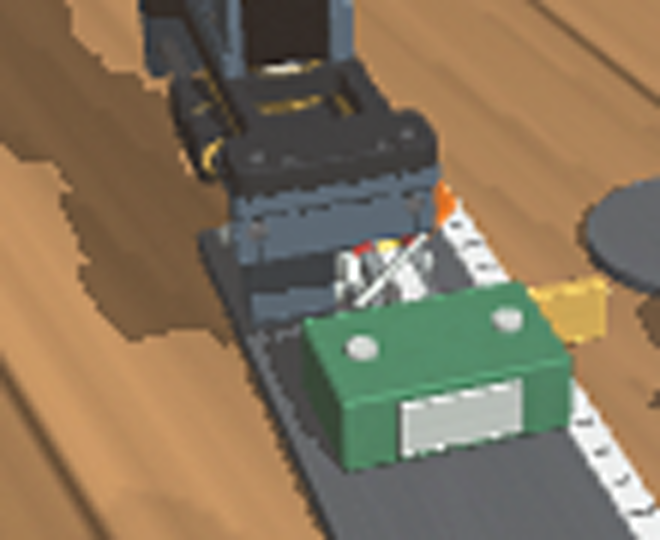

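Side view: tip against the head, wire running past the clevis to the tab. The TCP stopped at Y≈42 mm as predicted, with force rising. One firmer press, then retreat and lift above the tab.

```bash
python3 -m handwheel '[[1,0.0074,-0.0012,0,0,0,0],[1,0.0074,-0.0012,0,0,0,0]]'; python3 -m handwheel '[[1,-0.06,0.0096,0,0,0,0],[1,-0.06,0.0096,0.06,0,0,0],[1,-0.06,0.0096,0.2,0,0,0],[1,-0.06,0.0096,0.345,0,0,0],[1,0.073,-0.012,0.345,0,0,0],[1,0.073,-0.012,0.345,0,0,0],[1,0.073,-0.012,0.345,0,0,0]]'; python3 - <<'E'
from h import *
im,d=bot.snapshot("wrist"); cv2.imwrite("pics/w6.png",im)
print(bot.state()["position"])
y=blob(im,(22,120,120),(35,255,255),(240,160,380,230));r=blob(im,(0,150,90),(5,255,255),(200,130,460,260));o=blob(im,(7,150,90),(18,255,255),(200,100,460,260))
print(y,r,o)
gx=np.array([.158,.9875]);C=np.array([.5718,.0521]);n=np.array([-.9875,.158])
for b in y+r: p=unproj("wrist",*b[2],.052);print(p,p[:2]@gx)
print([(round(x["p"],2),w("wrist",x["position"]).round(4),(w("wrist",x["position"])[:2]-C)@n) for x in bot.spot_in("wrist","loop_tab")[:2]])
cv2.imwrite("pics/w6c.png",cv2.resize(im[110:260,220:420],None,fx=4,fy=4,interpolation=cv2.INTER_CUBIC))
E
```

```text
clock: 10.75
position: [0.5304, 0.0589, 0.0277]
eef_rot: [-0.0, 0.997, -0.079, -0.005]
wrist_force: [-14.1, 5.2, 11.1]
finger_gap: 0.0004
finger_force: 7.1
clock: 11.45
position: [0.5665, 0.053, 0.1662]
eef_rot: [-0.0, 0.997, -0.079, 0.002]
wrist_force: [-1.0, 0.6, -0.8]
finger_gap: 0.0004
finger_force: 0.0
[0.56454106 0.0531845  0.1651272 ]
[(np.int32(35), [320, 194, 3, 13], [321.0, 200.0])] [(np.int32(18), [319, 207, 3, 8], [319.72, 210.39])] [(np.int32(939), [289, 178, 62, 17], [319.54, 185.56])]
[0.56954439 0.05183398 0.052     ] 0.14117406521843642
[0.56039105 0.05443766 0.052     ] 0.14229897796178
[(0.78, array([0.5797, 0.0514, 0.0727]), np.float64(-0.007911206368938984))]
```

View pics/w6c.png

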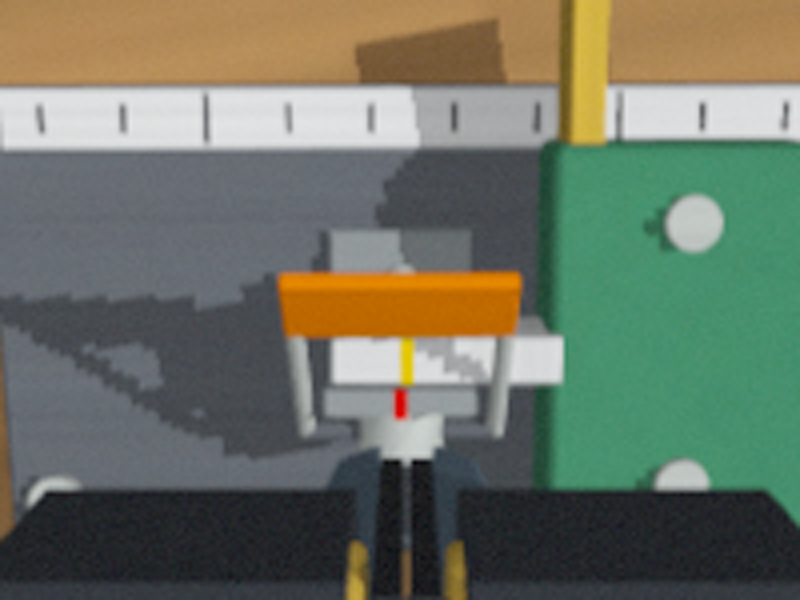

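The pin head is now against the near cheek, the pin end shows beyond the far cheek, and the yellow line is ~1.1 mm short of the mark. The tab is at crop (400,305). Swing it down now.

```bash
python3 -m handwheel '[[1,0.0675,-0.0105,-0.1,0,0,0],[1,0.0675,-0.0105,-0.165,0,0,0],[1,0.0675,-0.0105,-0.185,0,0,0],[1,0.0675,-0.0105,-0.2025,0,0,0],[1,0.0724,-0.0113,-0.22,0,0,0],[1,0.0774,-0.0121,-0.24,0,0,0],[1,0.0848,-0.0133,-0.2525,0,0,0],[1,0.0922,-0.0145,-0.265,0,0,0],[1,0.1045,-0.0164,-0.275,0,0,0],[1,0.112,-0.0176,-0.285,0,0,0],[1,0.112,-0.0176,-0.295,0,0,0],[1,0.112,-0.0176,-0.305,0,0,0],[1,0.112,-0.0176,-0.31,0,0,0],[1,0.112,-0.0176,-0.31,0,0,0]]'; python3 -m handwheel '[[1,0,0,-0.004,0,0,0],[1,0,0,-0.004,0,0,0],[1,0,0,-0.004,0,0,0]]'
```

```text
clock: 12.95
position: [0.6092, 0.0464, 0.0418]
eef_rot: [0.0, 0.997, -0.078, -0.0]
wrist_force: [0.2, -0.1, 0.4]
finger_gap: 0.0006
finger_force: 0.1
clock: 13.25
position: [0.6092, 0.0464, 0.0407]
eef_rot: [0.0, 0.997, -0.078, 0.0]
wrist_force: [-0.5, 0.3, 3.1]
finger_gap: 0.0004
finger_force: 1.9
```

```bash
python3 -m handwheel '[[1,0,0,0.1,0,0,0],[1,0,0,0.2,0,0,0],[1,-0.05,0.008,0.31,0,0,0],[1,-0.112,0.0176,0.32,0,0,0],[1,-0.112,0.0176,0.32,0,0,0],[1,-0.112,0.0176,0.32,0,0,0]]'; python3 - <<'E'
from h import *
im,d=bot.snapshot("wrist"); cv2.imwrite("pics/w7.png",im)
print(bot.state()["position"],bot.state()["wrist_force"])
y=blob(im,(22,120,120),(35,255,255),(240,160,380,230));r=blob(im,(0,150,90),(5,255,255),(200,130,460,260));o=blob(im,(7,150,90),(18,255,255),(200,100,460,260))
print(y,r,o)
gx=np.array([.158,.9875]);C=np.array([.5718,.0521]);n=np.array([-.9875,.158])
for b in y+r: p=unproj("wrist",*b[2],.052);print(p,p[:2]@gx)
for b in o: p=unproj("wrist",*b[2],.04);print("tab Y",(p[:2]-C)@n, d[int(b[2][1]),int(b[2][0])])
print([(round(x["p"],2),w("wrist",x["position"]).round(4),(w("wrist",x["position"])[:2]-C)@n) for x in bot.spot_in("wrist","loop_tab")[:2]])
cv2.imwrite("pics/w7c.png",cv2.resize(im[110:260,220:420],None,fx=4,fy=4,interpolation=cv2.INTER_CUBIC))
E
```

```text
clock: 13.85
position: [0.5643, 0.0534, 0.1681]
eef_rot: [0.0, 0.997, -0.078, 0.0]
wrist_force: [-0.5, -1.0, -0.5]
finger_gap: 0.0004
finger_force: 0.0
[0.56463397 0.05332142 0.16760696] [ 0.45075683  0.07976774 -0.32693268]
[(np.int32(36), [320, 191, 3, 12], [321.0, 196.5])] [(np.int32(16), [319, 181, 2, 8], [319.5, 184.5]), (np.int32(15), [319, 204, 3, 7], [319.6, 206.93])] [(np.int32(1037), [293, 151, 54, 21], [319.44, 160.72])]
[0.5722048  0.05160951 0.052     ] 0.14137274870157157
[0.58304962 0.05123176 0.052     ] 0.14271320098993745
[0.56299921 0.05433279 0.052     ] 0.14260750107238235
tab Y -0.03091896077768468 0.2930004
[(0.87, array([0.5975, 0.049 , 0.0387]), np.float64(-0.025847017907243357))]
```

View pics/w7c.png

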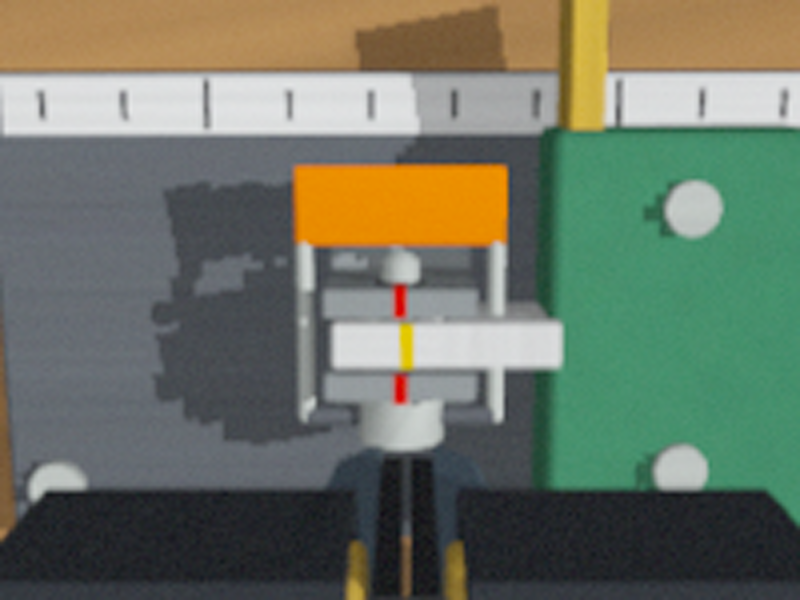

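The tab lies flat beyond the far cheek, at 39 mm height and Y = -31 mm against about -29 mm expected. The pin is home, the line is 1.3 mm short of the mark, and the robot touches nothing.

```bash
python3 -c "
from bench import bot
print(bot.close_job())"
```

```text
the job is handed in; nothing more can be done
None
```

I handed the job in at about 14 s with the yellow line about 1.3 mm short of the mark (within 3 mm), the pin pushed to its stop, the loop lying level, and the arm clear of everything; no verdict was returned, and I didn't re-measure the mug, hammer, disc or brush at the end.

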